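Clear the scraps into the food-waste caddy and shut it

ROBOT

A 6-joint arm with a two-finger parallel gripper is mounted at the origin on a cart in front of the work surface, level with it; the furniture and walls round the work are solid. World frame = base frame: x ahead of the robot, y to its left, z up, the work surface at z = 0. Lengths are in m, angles in rad, forces in N, time in s.
With the tool pointing down it reaches from about 0.375 to 0.975 m from the base axis. Payload 3.8 kg.
Tool frame: the origin (TCP) lies at the very end of the fingers, on their centre line; the grasp point (between the pads) lies 19 mm behind it; z points along the fingers, y is the line along which they close (so a half turn about z gives the same grasp; the last joint's range is limited). The gripper opens to 85 mm and grips with 20 to 120 N. Pads are 22 mm wide; open, the fingers measure 114 mm over their backs; the gripper's body (76 mm by 85 mm) begins 54 mm behind the grasp point. The pads swing forward as they close: fully open they stand 13 mm farther back than shut.
Start: joints at [-1.237, 0.264, 1.604, -0, 1.274, -0.037], TCP at [0.245, -0.629, 0.231] pointing down, gripper open.
Joint ranges: [-2.63, 2.63], [-0.94, 2.18], [0.31, 2.57], [-1.31, 4.45], [0, 2.66], [-2.55, 2.55]. Speed limits (rad/s): [2.57, 2.57, 3.14, 3.14, 3.14, 3.14].

INTERFACE

Orientations are given as a rotation vector (axis times angle).
In Python, from workcell import bot gives the robot as it stands.
- The arm moves only by the shell command python3 -m creep 'ROWS' [FORCE]. ROWS is JSON, a list of rows, each a list of 5 numbers: the shift along the tool's x, y, z in units of 0.05 m (1.0 is 0.05 m), then the turn about the tool's z in units of 0.1 rad (1.0 is 0.1 rad), then the opening, from 0 (shut) to 1 (fully open). In form: [[tx, ty, tz, spin, hand], ...]. A call has 1 to 20 rows; each row shifts and turns the commanded pose from where the row before left it, along the tool's axes as they then stand; what a row does not reach is not made up. A row lasts 1/8 s, in which the tool goes at most 62.5 mm and 10.7 degrees, less where a joint would pass 70% of its speed; a pose out of reach is approached as far as the arm can. A call with a number of a shift or a turn outside -1 to 1 is refused whole. A call with a gripper value outside its range is refused whole. The fingers move at their own pace and stop on an object; FORCE is the grip in N (left out, the last holds). Time passes only in rows, so rows that do not move let the fingers close. It gives the time, the measured TCP pose, the force, the opening and the grip force at its end, in the units of the state.
- bot.read_state(): the state, without advancing time (a new reading comes with each control period).
- bot.read_camera(name): name is "scene" or "top" or "wrist"; returns a dict with "pixels" (480x640x3 uint8, red, green, blue), "vfov" (degrees; the focal length in pixels is half the picture's height over the tangent of half this angle, whatever the lens; pixels are square), "cx", "cy" (the principal point, pixels), "world_to_cam" (4x4, takes a point from world to camera coordinates). Camera axes: x right, y down, z forward; pixel columns grow to the right and rows downward; lengths in m; the calibration is good to about 2 mm. A picture is of the moment at which its call begins. There is no depth.
- bot.finish_job(): hands the job in; it is judged then, once.
Trained networks look in a picture, given as the dict that the camera call returned (one of the last four; its "shot" number tells which), for a name from the list of things; names that differ only in an ending like _2 or _b are one class to them, and where a whole thing is asked for, a point or a joint stands for the part that bears it (a point fixed in the world has none). Each returns a list of dicts, best first, with "score" (0 to 1); they miss things now and then, are a little off and sometimes report something else, mostly with a low value. They report only what shows in the picture. A call takes as long as a camera call.
- bot.look_for(target, picture): "bbox" ([left, top, right, bottom] in pixels, round what is visible of it).
- bot.regions_of(target, picture): "mask" (480x640 bool, what is visible of it) and "bbox" ([left, top, right, bottom] in pixels, round what is visible of it).
The state is a dict: "time": time; "q": joint angles; "joint_vel": joint speeds; "joint_torque": joint torques, N m; "tool_pos": TCP position; "tcp_rot": TCP orientation; "wrist_force": force on the tool from outside, world axes, zero at the start; "torque": the same for the moment, N m; "width": opening from 0.0 (shut) to 1.0 (fully open); "grip_force": force on a finger pad.
Only numpy, scipy, OpenCV 4.12 (cv2) and the standard library are available. Lean on these libraries where they do the work, as an engineer would, in place of code of your own. Each camera call takes 0.05 s, during which the arm holds its last target. There are 200 camera calls.

TASK

Clear the two food scraps on the chopping board, the stripped corn cob and the heel of bread, into the open food-waste caddy, and then shut its lid fully. The garlic bulb and the small lidded pot on the board are not waste: leave them where they are.

Things in the scene. Friction and masses are not known exactly. Their poses are not given: they have to be found in the camera images.
- board: wooden chopping board, 240 (x) x 220 (y) x 15 mm, lying fixed on the worktop; origin at the centre of its underside, its top 15 mm above
- caddy: steel food-waste caddy, an open-topped box 150 (x) x 200 (y) x 85 mm high with 5 mm walls and floor, fixed to the worktop; origin at the centre of its underside; it stands turned about a quarter turn, its own +x side toward the robot's left (+y); the lid is hinged along the top of its +x (left) side, 75 mm from the origin
- caddy_lid_hinge (a point): middle of the lid's hinge line, at the left (its own +x) rim of the caddy, 85 mm above its underside; its frame turns with the lid: at any angle the lid's free edge lies 150 mm from here along its own -x; y runs along the hinge; the lid plate lies between its own z = 0 (underside) and 8 mm (outer face)
- caddy_lid_handle (a point): grip point in the head of the black knob on the lid's outer face, 35 mm off that face (the knob is up to 28 mm across and stands 43 mm out in all), on the lid's middle line, 30 mm from the free edge; when the lid stands open the knob points to the robot's left, away from the caddy
- caddy_lid (a joint): lid angle in rad: 0 is fully shut (plate flat on the rim, outer face 93.5 mm above the worktop), 1.5 to 1.8 at the start (about upright or leaning a little back), upright at 1.57, stop at 1.95. It shuts by swinging its free edge toward the robot's right and down. A stiff hinge keeps the lid where it is left; it takes about 1.5 N at the free edge, on top of its weight (0.2 kg)
- cob: stripped corn cob, pale tan, a knobbly eight-sided rod 100 mm long (along its x) and 32 mm thick, about 60 g, lying flat on the board; origin at the middle of its underside
- cob_center (a point): centre of the cob, on its axis, 16 mm above its underside
- heel: heel (end piece) of a loaf, a brown rounded block 80 (x) x 50 (y) x 38 mm high with a pale cut face at its +x end, rigid, about 60 g, lying on the board; origin at the middle of its underside
- heel_center (a point): centre of the heel, 19 mm above its underside
- garlic: whole garlic bulb, 53 mm across and 53 mm high, standing on the board; origin under its centre; not to be moved
- small_pot: small pale lidded pot, 52 mm across and 26 mm high, standing on the board; origin under its centre; not to be moved

How it is judged:
By the outcome, as a careful person would: the job done as asked, in the order asked, and still so for the second after the job is handed in, with the robot touching nothing.
It also fails if it takes over 72 s, if anything falls off the work surface, if the arm or the gripper's body presses on something with over 40 N, if the wrist force passes 120 N, or if a joint passes its speed limit or range.

## Working session

There is one attempt and no reset: what is moved stays moved. The work goes in short steps, Python scripts to look and compute and a shell command to move; the robot and the scene stay as the last step left them, time stands still between calls to the robot, and variables do not carry over. Pictures are saved under pics/ and viewed, at most 10 in all, crops included, and the job is handed in when it is done.

```bash
mkdir -p pics; ls; cat > h.py <<'E'
import numpy as np, cv2
from workcell import bot
def K(p):
    f=240/np.tan(np.radians(p["vfov"])/2); return f
def proj(p,X):
    c=p["world_to_cam"]@np.append(X,1); return K(p)*c[:2]/c[2]+[p["cx"],p["cy"]]
def ray(p,uv,z):
    M=np.array(p["world_to_cam"]); R=M[:3,:3]; o=-R.T@M[:3,3]
    d=R.T@np.array([(uv[0]-p["cx"])/K(p),(uv[1]-p["cy"])/K(p),1]); return o+d*(z-o[2])/d[2]
def save(p,n): cv2.imwrite("pics/"+n,p["pixels"][...,::-1])
E
python3 - <<'E'
from h import *
for n in ["top","scene"]:
    p=bot.read_camera(n); save(p,n+"0.png"); M=np.array(p["world_to_cam"]); print(n,-M[:3,:3].T@M[:3,3],p["vfov"])
    for t,z in [("board",.015),("caddy",.085),("caddy_lid",.16),("caddy_lid_handle",.2),("cob",.031),("heel",.034),("garlic",.04),("small_pot",.03)]:
        for r in bot.regions_of(t,p)[:2]:
            m=r["mask"].astype(np.uint8); c=max(cv2.findContours(m,0,2)[0],key=len)
            (cx,cy),wh,a=cv2.minAreaRect(c); b=cv2.boxPoints(((cx,cy),wh,a))
            print(t,round(r["score"],2),np.round(r["bbox"]),"ctr",np.round(ray(p,(cx,cy),z),3)[:2],"box",[list(np.round(ray(p,q,z)[:2],3)) for q in b])
print(bot.read_state())
E
```

```text
pics
top [ 0.44920994 -0.18537289  1.11393633] 47.012368392134526
board 0.78 [351. 187. 461. 309.] ctr [ 0.505 -0.372] box [[np.float64(0.626), np.float64(-0.263)], [np.float64(0.625), np.float64(-0.486)], [np.float64(0.384), np.float64(-0.481)], [np.float64(0.386), np.float64(-0.26)]]
caddy 0.96 [176. 181. 306. 312.] ctr [ 0.511 -0.053] box [[np.float64(0.406), np.float64(0.074)], [np.float64(0.636), np.float64(0.06)], [np.float64(0.618), np.float64(-0.18)], [np.float64(0.388), np.float64(-0.163)]]
caddy_lid 0.95 [172. 180. 223. 309.] ctr [0.513 0.011] box [[np.float64(0.41), np.float64(0.059)], [np.float64(0.625), np.float64(0.043)], [np.float64(0.618), np.float64(-0.037)], [np.float64(0.403), np.float64(-0.02)]]
caddy_lid_handle 0.65 [176. 182. 224. 308.] ctr [0.51  0.003] box [[np.float64(0.411), np.float64(0.047)], [np.float64(0.617), np.float64(0.033)], [np.float64(0.611), np.float64(-0.042)], [np.float64(0.405), np.float64(-0.026)]]
cob 0.9 [426. 247. 442. 297.] ctr [ 0.454 -0.423] box [[np.float64(0.504), np.float64(-0.41)], [np.float64(0.503), np.float64(-0.439)], [np.float6
[... 3211 characters left out ...]
07), np.float64(-0.412)]]
{'time': 0.9, 'q': array([-1.23692311e+00,  2.63853324e-01,  1.60399543e+00, -2.77673008e-06,
        1.27370045e+00, -3.68697245e-02]), 'joint_vel': array([ 0.00067385, -0.00012671, -0.00107998, -0.00068765, -0.00054019,
        0.00010223]), 'joint_torque': array([ 1.10465964e-03, -5.15041852e+01, -3.67734396e+01, -1.54005043e-04,
        5.78785366e-04, -1.02002332e-05]), 'tool_pos': array([ 0.24457369, -0.62913109,  0.23131368]), 'tcp_rot': array([3.08772757e+00, 5.79025403e-01, 5.97298418e-06]), 'wrist_force': array([-0.26942936, -0.2514944 ,  0.41771598]), 'torque': array([-0.02798624, -0.02312277,  0.04916269]), 'grip_force': 0.0, 'width': 1.0032414273288934}
```

View pics/top0.png

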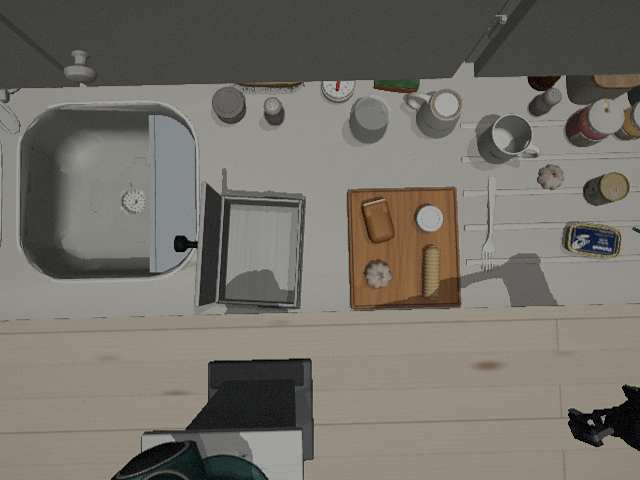

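View pics/scene0.png

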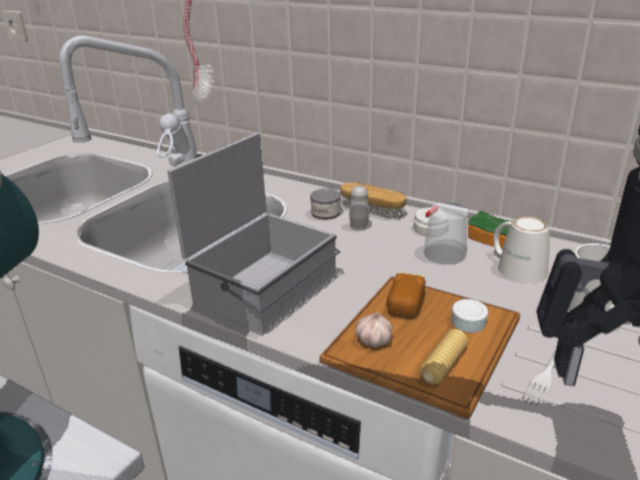

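The top view shows the cob upright at (431,272), the heel at (378,220), the garlic at (377,273) and the pot at (430,217). The caddy opening spans about (218–304, 197–307), and the knob is at (184,243), left of the lid. The network boxes match.

```bash
cat >> h.py <<'E'
from scipy.spatial.transform import Rotation as Ro
def go(x,y,z,yaw=None):
    "units: spin first (yaw = angle of tool x, mod pi), then tool shifts"
    s=bot.read_state(); R=Ro.from_rotvec(s["tcp_rot"]).as_matrix(); y0=np.arctan2(R[1,0],R[0,0])
    if yaw is None: yaw=y0
    sp=-((yaw-y0+np.pi/2)%np.pi-np.pi/2); R=R@Ro.from_rotvec([0,0,sp]).as_matrix()
    d=R.T@(np.array([x,y,z])-s["tool_pos"])/.05
    print("tcp",np.round(s["tool_pos"],4),"yaw",round(y0,3),"spin",round(sp*10,2),"shift",np.round(d,2),"F",np.round(s["wrist_force"],1),"w",round(s["width"],2),"t",round(s["time"],2))
E
python3 - <<'E'
from h import *
p=bot.read_camera("top")
for uv in [(304,197),(299,307),(221,197),(217,303)]: print(uv,np.round(ray(p,uv,.085),3))
print(np.round(ray(p,(179,243),.22),3))
save({"pixels":cv2.resize(p["pixels"][170:320,160:320],None,fx=4,fy=4)},"cad.png")
go(.454,-.422,.15,-.04)
E
```

```text
(304, 197) [ 0.601 -0.177  0.085]
(299, 307) [ 0.396 -0.162  0.085]
(221, 197) [ 0.605 -0.021  0.085]
(217, 303) [ 0.407 -0.01   0.085]
[0.511 0.027 0.22 ]
tcp [ 0.2446 -0.6291  0.2313] yaw 0.371 spin 4.11 shift [ 4.02 -4.31  1.63] F [ 0.3 -0.7  0.5] w 1.0 t 0.95
```

View pics/cad.png

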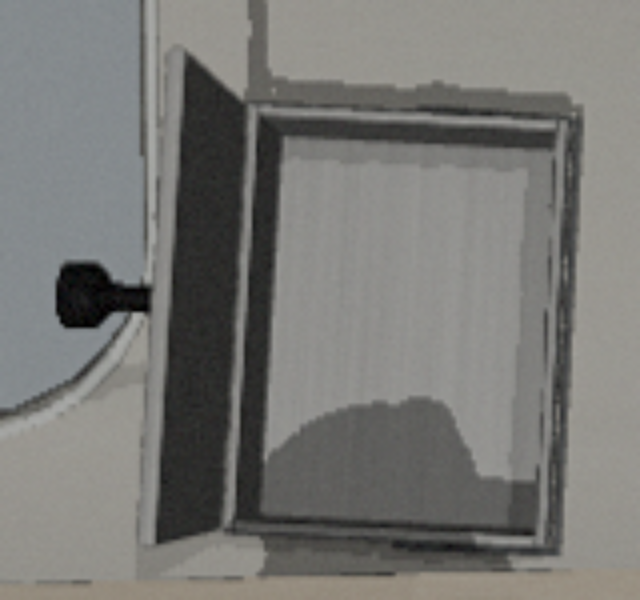

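The crop shows the caddy rim corners at full-image pixels (302,199), (297,306), (222,196) and (217,302). The lid leans back slightly with its free edge near column 201, and the knob is at about (182,244).

```bash
python3 -m creep '[[0,0,0,0.8,0.8],[0,0,0,0.8,0.8],[0,0,0,0.8,0.8],[0,0,0,0.8,0.8],[0,0,0,0.9,0.8],[0.6,-0.65,0,0,0.8],[0.7,-0.75,0,0,0.8],[0.7,-0.75,0.3,0,0.8],[0.7,-0.75,0.3,0,0.8],[0.7,-0.75,0.4,0,0.8],[0.6,-0.65,0.6,0,0.8],[0,0,0,0,0.8],[0,0,0,0,0.8]]' 40; python3 - <<'E'
from h import *
go(.454,-.422,.018,-.04)
p=bot.read_camera("wrist"); save(p,"w1.png")
for t,z in [("cob",.031),("heel",.034)]:
    for r in bot.regions_of(t,p)[:1]:
        c=max(cv2.findContours(r["mask"].astype(np.uint8),0,2)[0],key=len); (cx,cy),wh,a=cv2.minAreaRect(c); b=cv2.boxPoints(((cx,cy),wh,a))
        print(t,round(r["score"],2),np.round(ray(p,(cx,cy),z),3),[np.round(ray(p,q,z)[:2],3).tolist() for q in b])
E
```

```text
time: 2.58
tool_pos: [0.4529, -0.4224, 0.1516]
tcp_rot: [3.14, -0.06, -0.0]
wrist_force: [-0.0, 0.2, 1.4]
width: 0.797
grip_force: 0.0
tcp [ 0.4529 -0.4224  0.1516] yaw -0.038 spin 0.02 shift [ 0.02 -0.01  2.67] F [-0.   0.2  1.4] w 0.8 t 2.58
cob 0.74 [ 0.457 -0.423  0.031] [[0.403, -0.403], [0.507, -0.41], [0.506, -0.44], [0.401, -0.437]]
heel 0.75 [ 0.561 -0.317  0.034] [[0.595, -0.281], [0.609, -0.338], [0.524, -0.356], [0.507, -0.294]]
```

```bash
python3 -m creep '[[0,0,0.6,0,0.8],[0,0,0.7,0,0.8],[0,0,0.7,0,0.8],[0,0,0.4,0,0.8],[0,0,0.25,0,0.8],[0,0,0,0,0.8],[0,0,0,0,0],[0,0,0,0,0],[0,0,0,0,0],[0,0,0,0,0],[0,0,0,0,0],[0,0,0,0,0],[0,0,-0.5,0,0],[0,0,-0.8,0,0],[0,0,-0.8,0,0],[0,0,-0.8,0,0],[0,0,0,0,0]]' 40; python3 - <<'E'
from h import *
go(.458,-.089,.17,np.pi/2-.065)
go(.458,-.089,.17,-.04)
E
```

```text
time: 4.85
tool_pos: [0.4549, -0.4241, 0.1682]
tcp_rot: [3.135, -0.061, 0.009]
wrist_force: [0.8, -0.3, -1.1]
width: 0.366
grip_force: 40.6
tcp [ 0.4549 -0.4241  0.1682] yaw -0.039 spin -15.45 shift [ 6.69 -0.37 -0.07] F [ 0.8 -0.3 -1.1] w 0.37 t 4.85
tcp [ 0.4549 -0.4241  0.1682] yaw -0.039 spin 0.01 shift [-0.21 -6.7  -0.07] F [ 0.8 -0.3 -1.1] w 0.37 t 4.85
```

```bash
python3 -m creep '[[0,0,0,-0.8,0],[0,0,0,-0.95,0],[0,0,0,-1,0],[0,0,0,-1,0],[0,0,0,-1,0],[0,0,0,-1,0],[0,0,0,-1,0],[0,0,0,-1,0],[0,0,0,-1,0],[0,0,0,-1,0],[0,0,0,-1,0],[0,0,0,-1,0],[0,0,0,-1,0],[0,0,0,-1,0],[0,0,0,-1,0],[0,0,0,-0.7,0],[0,0,0,0,0]]' && python3 -m creep '[[0.5,0,0,0,0],[0.7,0,0,0,0],[0.8,0,0,0,0],[0.9,-0.1,0,0,0],[0.9,-0.1,0,0,0],[0.9,-0.1,0,0,0],[0.8,-0.1,0,0,0],[0.7,0,0,0,0],[0.5,0,0,0,0],[0,0,0,0,0],[0,0,0,0,0]]'; python3 - <<'E'
from h import *
go(.458,-.089,.06,np.pi/2-.065)
E
```

```text
time: 6.98
tool_pos: [0.452, -0.4212, 0.1618]
tcp_rot: [-2.291, -2.145, 0.0]
wrist_force: [0.1, 0.0, -0.6]
width: 0.362
grip_force: 40.6
time: 8.35
tool_pos: [0.4542, -0.0864, 0.1636]
tcp_rot: [-2.292, -2.149, 0.001]
wrist_force: [-0.0, -0.7, -0.6]
width: 0.366
grip_force: 40.6
tcp [ 0.4542 -0.0864  0.1636] yaw 1.506 spin 0.0 shift [-0.05  0.08  2.07] F [-0.  -0.7 -0.6] w 0.37 t 8.35
```

```bash
python3 -m creep '[[0,0.1,0.4,0,0],[-0.05,0,0.7,0,0],[0,0,0.7,0,0],[0,0,0.5,0,0],[0,0,0.2,0,0],[0,0,0,0,0],[0,0,0,0,0.57],[0,0,0,0,0.57],[0,0,0,0,0.57],[0,0,0,0,0.57],[0,0,-0.5,0,0.57],[0,0,-0.8,0,0.57],[0,0,-0.8,0,0.8],[0,0,-0.4,0,0.95],[0,0,0,0,0.95]]'; python3 - <<'E'
from h import *
go(.559,-.319,.16,.207)
E
```

```text
time: 10.22
tool_pos: [0.4611, -0.0897, 0.1659]
tcp_rot: [2.289, 2.146, 0.004]
wrist_force: [0.0, 0.1, -0.8]
width: 0.958
grip_force: 0.0
tcp [ 0.4611 -0.0897  0.1659] yaw 1.506 spin 12.99 shift [0.97 4.89 0.13] F [ 0.   0.1 -0.8] w 0.96 t 10.22
```

```bash
python3 -m creep '[[0,0,0,0.9,1],[0,0,0,1,1],[0,0,0,1,1],[0,0,0,1,1],[0,0,0,1,1],[0,0,0,1,1],[0,0,0,1,1],[0,0,0,1,1],[0,0,0,1,1],[0,0,0,1,1],[0,0,0,1,1],[0,0,0,1,1],[0,0,0,1,1],[0,0,0,0.2,1],[0,0,0,0,1]]' && python3 -m creep '[[0.1,0.5,0,0,1],[0.15,0.8,0,0,1],[0.2,0.9,0,0,1],[0.2,0.9,0,0,1],[0.2,0.9,0,0,1],[0.15,0.6,0,0,1],[0,0.3,0,0,1],[0,0,0,0,1],[0,0,0,0,1]]'; python3 - <<'E'
from h import *
go(.559,-.319,.022,.2)
p=bot.read_camera("wrist")
for t,z in [("heel",.034)]:
    for r in bot.regions_of(t,p)[:1]:
        c=max(cv2.findContours(r["mask"].astype(np.uint8),0,2)[0],key=len); (cx,cy),wh,a=cv2.minAreaRect(c); b=cv2.boxPoints(((cx,cy),wh,a))
        print(t,round(r["score"],2),np.round(ray(p,(cx,cy),z),3),[np.round(ray(p,q,z)[:2],3).tolist() for q in b])
p=bot.read_camera("top"); save({"pixels":cv2.resize(p["pixels"][170:320,160:480],None,fx=2.5,fy=2.5)},"t2.png")
E
```

```text
time: 12.1
tool_pos: [0.4589, -0.0892, 0.1628]
tcp_rot: [-3.126, -0.309, 0.002]
wrist_force: [0.8, -0.7, -0.5]
width: 1.0
grip_force: 0.0
time: 13.22
tool_pos: [0.5556, -0.3188, 0.1635]
tcp_rot: [-3.125, -0.308, 0.001]
wrist_force: [-0.8, 0.2, 0.2]
width: 1.003
grip_force: 0.0
tcp [ 0.5556 -0.3188  0.1635] yaw 0.196 spin -0.04 shift [0.07 0.02 2.83] F [-0.8  0.2  0.2] w 1.0 t 13.22
heel 0.62 [ 0.559 -0.32   0.034] [[0.592, -0.286], [0.604, -0.335], [0.522, -0.356], [0.509, -0.303]]
```

View pics/t2.png

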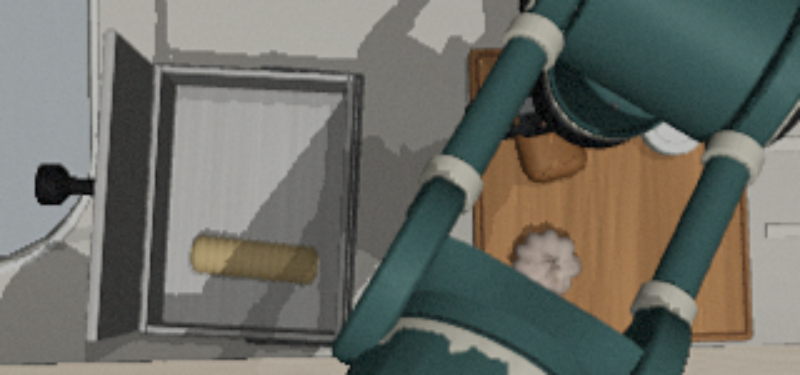

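The picture shows the cob lying flat in the caddy at crop (255,258), across its near end. The garlic and pot are untouched, and the gripper is over the heel.

```bash
python3 -m creep '[[0.06,0,0.6,0,1],[0,0,0.7,0,1],[0,0,0.7,0,1],[0,0,0.5,0,1],[0,0,0.3,0,1],[0,0,0,0,1],[0,0,0,0,0],[0,0,0,0,0],[0,0,0,0,0],[0,0,0,0,0],[0,0,0,0,0],[0,0,-0.5,0,0],[0,0,-0.8,0,0],[0,0,-0.8,0,0],[0,0,-0.9,0,0],[0,0,0,0,0]]' 40; python3 - <<'E'
from h import *
go(.545,-.095,.17,np.pi/2-.065)
E
```

```text
time: 15.38
tool_pos: [0.5619, -0.3211, 0.1793]
tcp_rot: [3.121, 0.306, 0.012]
wrist_force: [0.4, -0.5, -0.4]
width: 0.577
grip_force: 42.0
tcp [ 0.5619 -0.3211  0.1793] yaw 0.196 spin -13.1 shift [ 4.49 -0.63  0.16] F [ 0.4 -0.5 -0.4] w 0.58 t 15.38
```

```bash
python3 -m creep '[[0,0,0,-0.9,0],[0,0,0,-1,0],[0,0,0,-1,0],[0,0,0,-1,0],[0,0,0,-1,0],[0,0,0,-1,0],[0,0,0,-1,0],[0,0,0,-1,0],[0,0,0,-1,0],[0,0,0,-1,0],[0,0,0,-1,0],[0,0,0,-1,0],[0,0,0,-1,0],[0,0,0,-0.2,0],[0,0,0,0,0]]' && python3 -m creep '[[0.4,-0.1,0,0,0],[0.7,-0.1,0,0,0],[0.8,-0.1,0,0,0],[0.8,-0.1,0,0,0],[0.8,-0.1,0,0,0],[0.6,-0.1,0,0,0],[0.4,-0.1,0,0,0],[0,0,0,0,0],[0,0,0,0,0]]'; python3 - <<'E'
from h import *
go(.541,-.095,.045,np.pi/2-.065)
E
```

```text
time: 17.25
tool_pos: [0.5586, -0.319, 0.1728]
tcp_rot: [-2.293, -2.146, 0.001]
wrist_force: [-0.2, -1.1, -0.7]
width: 0.578
grip_force: 41.9
time: 18.38
tool_pos: [0.5388, -0.0929, 0.1739]
tcp_rot: [2.292, 2.148, -0.0]
wrist_force: [-0.6, -0.4, -0.7]
width: 0.576
grip_force: 41.9
tcp [ 0.5388 -0.0929  0.1739] yaw 1.506 spin -0.0 shift [-0.04  0.04  2.58] F [-0.6 -0.4 -0.7] w 0.58 t 18.38
```

```bash
python3 -m creep '[[0,0,0.4,0,0],[0,0,0.7,0,0],[0,0,0.7,0,0],[0,0,0.5,0,0],[0,0,0.2,0,0],[0,0,0,0,0],[0,0,0,0,0.7],[0,0,0,0,0.7],[0,0,0,0,0.7],[0,0,0,0,0.7],[0,0,-0.5,0,0.7],[0,0,-0.8,0,0.7],[0,0,-0.8,0,0.7],[0,0,-0.8,0,0.4],[-0.5,0,-0.8,0,0],[-0.7,0,-0.8,0,0],[-0.9,0,-0.5,0,0],[-0.9,0,0,0,0],[0,0,0,0,0],[0,0,0,0,0]]'; python3 - <<'E'
from h import *
p=bot.read_camera("top"); save({"pixels":cv2.resize(p["pixels"][170:320,160:480],None,fx=2.5,fy=2.5)},"t3.png")
q=bot.read_camera("scene"); save(q,"s3.png")
H=np.array([.507,-.0175,.085]); ax=np.array([.9979,-.065,0]); n=np.array([-.065,-.998,0]) # n: toward right (lid shut direction)
for a in [1.5,1.6,1.7,1.8]:
    d=np.cos(a)*n+np.sin(a)*np.array([0,0,1]); o=-np.sin(a)*n+np.cos(a)*np.array([0,0,1])
    for nm,pp in [("edgeNear",H+.15*d-.1*ax),("edgeFar",H+.15*d+.1*ax),("knob",H+.12*d+.043*o)]: print(a,nm,np.round(pp,3),np.round(proj(p,pp),1),np.round(proj(q,pp),1))
go(.5,-.2,.33)
E
```

```text
time: 20.88
tool_pos: [0.5288, -0.2418, 0.2983]
tcp_rot: [-2.292, -2.147, -0.0]
wrist_force: [0.4, 0.8, -0.4]
width: 0.003
grip_force: 0.0
1.5 edgeNear [ 0.407 -0.022  0.235] [208.  307.4] [177.7 173.2]
1.5 edgeFar [ 0.606 -0.035  0.235] [214.4 182.3] [266.9 133.7]
1.5 knob [0.509 0.017 0.208] [186.8 244.3] [206.9 162.6]
1.6 edgeNear [ 0.407 -0.007  0.235] [198.5 307. ] [170.4 170.9]
1.6 edgeFar [ 0.607 -0.02   0.235] [205.  181.9] [260. 132.]
1.6 knob [0.51  0.029 0.204] [180.  244.2] [201.9 163.5]
1.7 edgeNear [0.408 0.008 0.234] [189.3 306.6] [163.4 169.6]
1.7 edgeFar [ 0.608 -0.005  0.234] [195.9 181.6] [253.3 131.2]
1.7 knob [0.511 0.04  0.198] [173.8 244.1] [197.2 165.1]
1.8 edgeNear [0.409 0.023 0.231] [180.3 306.1] [156.8 169.3]
1.8 edgeFar [0.609 0.01  0.231] [187.  181.6] [246.8 131.3]
1.8 knob [0.511 0.052 0.192] [168.1 244. ] [192.9 167.4]
tcp [ 0.5289 -0.2411  0.2983] yaw 1.507 spin -0.0 shift [ 0.78 -0.63 -0.63] F [-0.7  0.6  0.6] w -0.0 t 20.98
```

View pics/t3.png

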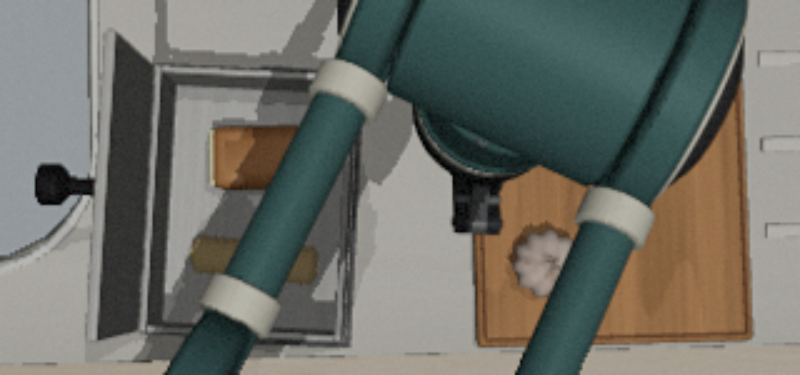

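View pics/s3.png

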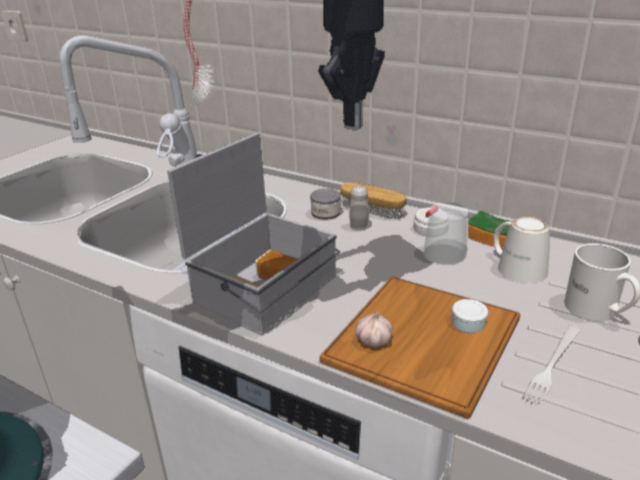

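Both scraps lie flat in the caddy, with the heel at crop (255,155) and the cob at (255,258). The board holds only the garlic and the pot. The lid is at about 1.6 rad, so I'll carry the closed fingers over it and push from behind, beside the knob.

```bash
python3 -m creep '[[0.3,0.2,-0.2,0,0],[0.6,0.2,-0.2,0,0],[0.8,0.1,0,0,0],[0.8,0,0,0,0],[0.8,0,0,0,0],[0.8,0,0,0,0],[0.8,0,0,0,0],[0.7,0,0,0,0],[0.5,0,0,0,0],[0.2,0,0,0,0],[0,0,0,0,0],[0,0,0,0,0]]'; python3 - <<'E'
from h import *
go(.575,.075,.205)
E
```

```text
time: 22.48
tool_pos: [0.5745, 0.07, 0.3189]
tcp_rot: [2.292, 2.147, -0.0]
wrist_force: [0.2, -0.3, -0.5]
width: 0.001
grip_force: 0.0
tcp [0.5745 0.07   0.3189] yaw 1.506 spin -0.0 shift [0.1  0.   2.28] F [ 0.2 -0.3 -0.5] w 0.0 t 22.48
```

```bash
python3 -m creep '[[0,0,0.4,0,0],[0,0,0.7,0,0],[0,0,0.7,0,0],[0,0,0.45,0,0],[0,0,0,0,0],[-0.3,0,0,0,0],[-0.3,0,0,0,0],[-0.3,0,0,0,0],[-0.3,0,0,0,0],[-0.3,0,0,0,0],[-0.3,0,0,0,0],[-0.3,0,0,0,0],[0,0,0,0,0]]'; python3 - <<'E'
from h import *
go(.57,-.066,.197)
E
```

```text
time: 24.1
tool_pos: [0.5675, -0.0357, 0.2061]
tcp_rot: [2.294, 2.146, -0.001]
wrist_force: [0.2, 0.7, -0.1]
width: 0.002
grip_force: 0.0
tcp [ 0.5675 -0.0357  0.2061] yaw 1.504 spin -0.0 shift [-0.6   0.09  0.18] F [ 0.2  0.7 -0.1] w 0.0 t 24.1
```

```bash
python3 -m creep '[[-0.3,0,0.1,0,0],[-0.3,0,0.1,0,0],[-0.27,0,0.18,0,0],[-0.27,0,0.2,0,0],[0,0,0,0,0],[0,0,0,0,0]]'; python3 - <<'E'
from h import *
go(.565,-.115,.1545)
q=bot.read_camera("scene"); save(q,"s4.png")
E
```

```text
time: 24.85
tool_pos: [0.5638, -0.0913, 0.1769]
tcp_rot: [-2.292, -2.147, 0.001]
wrist_force: [0.5, 0.2, 0.4]
width: -0.001
grip_force: 0.0
tcp [ 0.5638 -0.0913  0.1769] yaw 1.505 spin -0.0 shift [-0.47  0.06  0.45] F [0.5 0.2 0.4] w -0.0 t 24.85
```

View pics/s4.png

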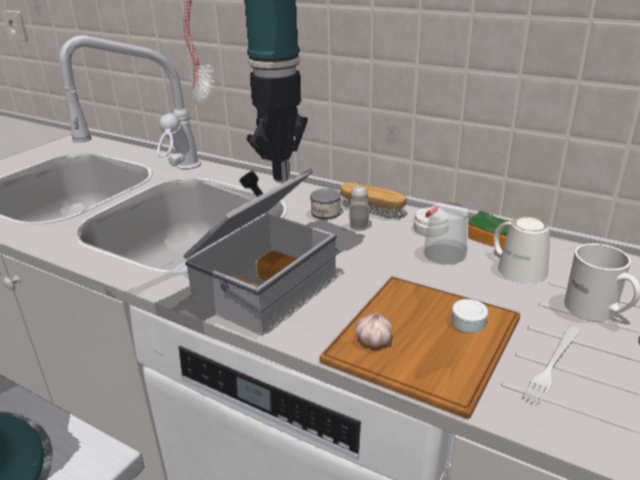

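The lid is about half shut, with its free edge near (308,173) and the knob at (250,182) clear of the gripper. The fingertip at (282,178) is on the plate, so I'll keep following the arc.

```bash
python3 -m creep '[[-0.16,0,0.15,0,0],[-0.16,0,0.15,0,0],[-0.15,0,0.15,0,0],[-0.14,0,0.3,0,0],[-0.14,0,0.3,0,0],[-0.07,0,0.2,0,0],[-0.05,0,0.2,0,0],[0,0,0.1,0,0],[0,0,0,0,0]]'; python3 - <<'E'
from h import *
go(.56,-.1355,.0925)
E
```

```text
time: 26.02
tool_pos: [0.5608, -0.1344, 0.0993]
tcp_rot: [-2.292, -2.148, 0.001]
wrist_force: [-0.4, -0.8, 0.4]
width: 0.003
grip_force: 0.0
tcp [ 0.5608 -0.1344  0.0993] yaw 1.506 spin -0.0 shift [-0.02 -0.02  0.14] F [-0.4 -0.8  0.4] w 0.0 t 26.02
```

```bash
python3 -m creep '[[0,0,0.06,0,0],[0,0,0.06,0,0],[0,0,0.03,0,0],[0,0,0,0,0],[0,0,0,0,0]]'; python3 -m creep '[[0,0,0.04,0,0],[0,0,0.02,0,0],[0,0,0,0,0],[0,0,0,0,0]]'
```

```text
time: 26.65
tool_pos: [0.5616, -0.1347, 0.0935]
tcp_rot: [2.292, 2.148, 0.001]
wrist_force: [-1.9, 0.7, 6.2]
width: 0.001
grip_force: 2.9
time: 27.15
tool_pos: [0.5617, -0.1347, 0.0933]
tcp_rot: [2.292, 2.148, 0.001]
wrist_force: [-7.8, 2.6, 21.0]
width: 0.002
grip_force: 10.5
```

The lid is on its stop at z = 0.0933 with 21 N of firm contact. I'll retreat and look.

```bash
python3 -m creep '[[0,0,-0.2,0,0],[0,0,-0.5,0,0],[0,0,-0.8,0,0],[0,0,-0.8,0,0],[-0.4,0,-0.8,0,0],[-0.8,0,-0.4,0,0],[-0.8,0,0,0,0],[-0.8,0,0,0,0],[-0.8,0,0,0,0],[0,0,0,0,0],[0,0,0,0,0],[0,0,0,0,0]]'; python3 - <<'E'
from h import *
q=bot.read_camera("scene"); save(q,"s5.png")
E
```

```text
time: 28.65
tool_pos: [0.5496, -0.3131, 0.2642]
tcp_rot: [-2.291, -2.149, -0.0]
wrist_force: [0.5, 1.0, -0.1]
width: -0.005
grip_force: 0.0
```

View pics/s5.png

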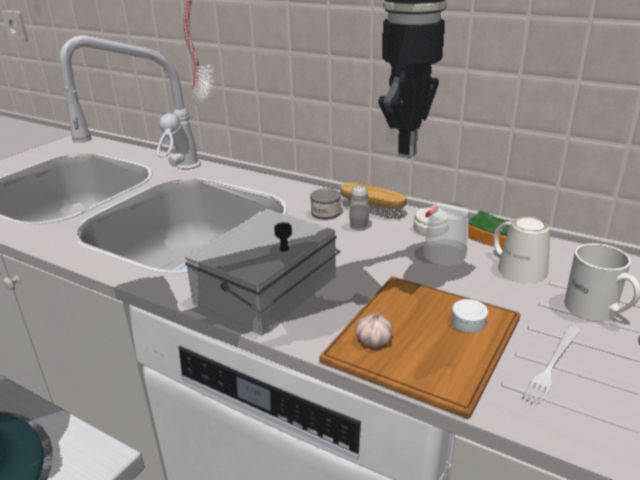

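The lid lies flat on the caddy with the knob up at (284,232). The garlic (375,331) and pot (470,315) are in place and the gripper is clear.

```bash
python3 -c "
from workcell import bot
print(bot.finish_job())"
```

```text
the job is handed in; nothing more can be done
None
```

The cob and the heel of bread are in the caddy, its lid is fully shut, the garlic and pot were left where they stood, and the job was handed in at about 29 s of the 72 s allowed.

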